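# Shut and latch the filings box

## Task

Shut the filings box on the goldsmith's bench: push its red knob along the long leg of the L-shaped slot to the corner, then push it round the corner and fully home to the end of the short leg, so that the brass shutter is closed and latched. Only push the knob with the fingertips or the outside of the fingers, do not grip it, and leave the things standing on and beside the box where they are.

Things in the scene. Friction and masses are not known exactly. Their poses are not given: they have to be found in the camera images.
- filings_box: Filings box fixed to the bench: wooden case, flat grey steel cover, 200 (x) x 280 (y) x 70 mm high, origin at the centre of its underside, z up. The cover has a mouth (60 x 45 mm, centred at x 0, y +102 mm) and an L-shaped slot 15 mm wide: long leg 90 mm along the box's +y from slot_start to slot_corner, short leg 45 mm from there along +x to slot_end. Place and yaw vary.
- slot_start (a point): Centre of the slot's beginning, on the cover's top face: where the knob is with the shutter fully open; box frame (-30, -45, 70) mm.
- slot_corner (a point): Centre of the slot's corner, on the cover's top face; box frame (-30, 45, 70) mm.
- slot_end (a point): Centre of the end of the short leg, on the cover's top face: where the knob is when latched; box frame (15, 45, 70) mm.
- knob (a point): Centre of the upright red knob (black on two sides), 18 mm above the cover: about 20 x 20 mm, from 2 to 38 mm above the cover, its sides always parallel to the box's x and y. It sits on a 12 mm pin that runs in the slot and carries the shutter. It cannot turn, tip or be lifted out, resists with 2 to 3 N, stays where it is left, and stops hard at the ends of the slot.
- along (a joint): Travel of the knob along the long leg, box +y, in m: 0 at slot_start, 0.090 at the corner. It starts between 0 and 0.035.
- across (a joint): Travel of the knob along the short leg, box +x, in m: 0 in the long leg, 0.045 at slot_end. The slot lets it move only when the knob is at the corner.
- knob_face: Black backing of the knob: its two sides towards the box's -x and -y (10 mm from the pin's axis). Its origin is on the pin's axis, 2 mm above the cover; 32 mm high.
- knob_cap: Red part of the knob: its two sides towards the box's +x and +y (11 mm from the pin's axis) and its top. Its origin is on the pin's axis, 2 mm above the cover; 36 mm high. Red and black sides pressed at once count as gripping.
- polish_tin_mid (a point): Centre of a loose round brass tin, 36 mm across, 22 mm high, standing on the cover. Leave it.
- ring_cone_mid (a point): Middle, half-way up, of a loose dark wooden ring cone, 28 mm across at its foot, 50 mm high, standing on the cover. Leave it.
- flux_jar_mid (a point): Middle of a loose amber jar with a white cap, 52 mm across, about 65 mm high, standing on the bench beside the box. Leave it.
- steel_block_mid (a point): Centre of a loose steel bench block, 50 x 50 x 22 mm, lying on the bench beside the box. Leave it.

How it is judged:
On the way, in this order (a step that is already met when the one before it is completed fails the run):
1. the knob has been pushed along the long leg to the corner (value of joint along above 0.085 m and value of joint across below 0.012 m).
2. the knob has been pushed round the corner to the end of the short leg (value of joint along above 0.085 m and value of joint across above 0.04 m), for 0.2 s.
At the end, for the whole second after the job is handed in: The knob is at the end of the short leg (along over 85 mm, across over 40 mm of 45 mm) and at rest, and the tin, cone, jar and block are within 20 mm of where they stood (all of step 2 and velocity of joint along between -0.005 and 0.005 m/s and velocity of joint across between -0.005 and 0.005 m/s and distance of each of polish_tin_mid, ring_cone_mid, flux_jar_mid, steel_block_mid from where it was at the start of the episode below 0.02 m); the robot touches nothing.
It fails at once if the knob is gripped (its red and black sides both pressed with more than 3 N) (contact force between the fingers and knob_face above 3 N and contact force between the fingers and knob_cap above 3 N).
It fails at once if a bystander (tin, cone, jar or block) is moved or lifted by more than 20 mm (distance of any of polish_tin_mid, ring_cone_mid, flux_jar_mid, steel_block_mid from where it was at the start of the episode above 0.02 m).
It also fails if it takes over 40 s, if anything falls off the work surface, if the arm or the gripper's body presses on something with over 40 N, if the wrist force passes 120 N, or if a joint passes its speed limit or range.

## Robot

A 7-joint arm with a two-finger parallel gripper is mounted at the origin on the work surface. World frame = base frame: x ahead of the robot, y to its left, z up, the work surface at z = 0. Lengths are in m, angles in rad, forces in N, time in s.
With the tool pointing down it reaches from about 0.425 to 0.95 m from the base axis. Payload 4.7 kg.
Tool frame: the origin (TCP) lies at the very end of the fingers, on their centre line; the grasp point (between the pads) lies 19 mm behind it; z points along the fingers, y is the line along which they close (so a half turn about z gives the same grasp; the last joint's range is limited). The gripper opens to 87 mm and grips with 3 to 60 N. Pads are 19 mm wide; open, the fingers measure 117 mm over their backs; the gripper's body (75 mm by 190 mm) begins 51 mm behind the grasp point.
Start: joints at [1.16, 0.469, -0.049, 1.532, 0.024, 1.141, -0.082], TCP at [0.252, -0.626, 0.223] pointing down, gripper open.
Joint ranges: [-2.59, 2.59], [-0.33, 1.99], [-1.39, 1.29], [0.1, 2.45], [-1.04, 4.18], [0.21, 1.99], [-2.66, 2.66]. Speed limits (rad/s): [2.57, 2.57, 3.14, 3.14, 3.14, 3.14, 3.14].

## Interface

Orientations are given as a unit quaternion [x, y, z, w].
In Python, from cell import manip, get_image, order, spotter gives the robot as it stands. The module is installed in compiled form; this text tells all that it offers.
- The arm moves only by the tool apply_moves, never from a script. Its argument "plan" is a list of rows, each a list of 2 entries, a list of its own where there are three numbers: the shift along the world's x, y, z in mm, then the turn, a rotation vector about the world's x, y, z in degrees. In form: [[[x, y, z], [rx, ry, rz]], ...]. A call has exactly 8 rows; each row is the pose to reach, as a shift and turn from the pose commanded when the call began; what a row does not reach only later rows make up. A row lasts 1/10 s, in which the tool goes at most 50 mm and 8.59 degrees, less where a joint would pass 70% of its speed; a pose out of reach is approached as far as the arm can. A call with a gripper value outside its range is refused whole. "jaw" is the opening, from 0 (shut) to 1 (fully open), set as the call begins (left out, the last holds). The fingers move at their own pace and stop on an object; "force" is the grip in N (left out, the last holds). Time passes only in rows, so rows that repeat a pose let the fingers close, or fill a call up. It gives the time, the measured TCP pose, the force, the opening and the grip force at its end, in the units of the state.
- manip.read_state(): the state, without advancing time (a new reading comes with each control period).
- get_image(name): name is "scene" or "top"; returns a dict with "frame" (384x512x3 uint8, red, green, blue), "fx", "fy", "cx", "cy" (pixels), "T" (4x4, takes a point from camera to world coordinates). Camera axes: x right, y down, z forward; pixel columns grow to the right and rows downward; lengths in m; the calibration is good to about 2 mm. A picture is of the moment at which its call begins. There is no depth.
- order.sign_off(): hands the job in; it is judged then, once.
Trained networks look in the newest picture that a camera, given by its name, has taken for a name from the list of things; names that differ only in an ending like _2 or _b are one class to them, and where a whole thing is asked for, a point or a joint stands for the part that bears it (a point fixed in the world has none). Each returns a list of dicts, best first, with "p" (0 to 1); they miss things now and then, are a little off and sometimes report something else, mostly with a low value. They report only what shows in the picture. A call takes as long as a camera call.
- spotter.look_for(camera, target): "bbox" ([left, top, right, bottom] in pixels, round what is visible of it).
The state is a dict: "clock": time; "qpos": joint angles; "qvel": joint speeds; "joint_efforts": joint torques, N m; "position": TCP position; "orientation": TCP orientation; "force": force on the tool from outside, world axes, zero at the start; "moment": the same for the moment, N m; "grip_width": finger opening in m; "gripper_force": force on a finger pad.
Only numpy, scipy, OpenCV 4.12 (cv2) and the standard library are available. Lean on these libraries where they do the work, as an engineer would, in place of code of your own. Each camera call takes 0.05 s, during which the arm holds its last target. There are 200 camera calls.

## Working session

There is one attempt and no reset: what is moved stays moved. The work goes in short steps, Python scripts to look and compute and a tool call to move; the robot and the scene stay as the last step left them, time stands still between calls to the robot, and variables do not carry over. Pictures are saved under pics/ and viewed, at most 10 in all, crops included, and the job is handed in when it is done.

Besides the shell and the picture viewer there is one more tool, called after ">>>" as name(argument=value, ...) on one line, values as JSON. apply_moves: Moves the arm, as the interface text tells. Its arguments: {"type":"object","properties":{"plan":{"type":"array"},"jaw":{"type":"number"},"force":{"type":"number"}},"required":["plan"]}

```bash
mkdir -p pics; cat > h.py <<'E'
import numpy as np, cv2
from cell import manip, get_image, order, spotter
def ray(im,u,v):
    T=np.array(im["T"]); d=T[:3,:3]@np.array([(u-im["cx"])/im["fx"],(v-im["cy"])/im["fy"],1.0])
    return T[:3,3],d
def atz(im,u,v,z):
    o,d=ray(im,u,v); return o+d*(z-o[2])/d[2]
def proj(im,p):
    T=np.array(im["T"]); c=T[:3,:3].T@(np.array(p)-T[:3,3]); return c[:2]/c[2]*[im["fx"],im["fy"]]+[im["cx"],im["cy"]]
def tri(a,ua,b,ub):
    o1,d1=ray(a,*ua);o2,d2=ray(b,*ub)
    s=np.linalg.lstsq(np.stack([d1,-d2],1),o2-o1,rcond=None)[0]
    p,q=o1+s[0]*d1,o2+s[1]*d2
    return (p+q)/2,np.linalg.norm(p-q)
E
python3 - <<'E'
from h import *
for n in("scene","top"):
    im=get_image(n); f=im["frame"]
    cv2.imwrite(f"pics/{n}0.png",cv2.resize(f[:,:,::-1],(800,600),interpolation=cv2.INTER_CUBIC))
    print(n,im["fx"],np.round(im["T"],3).tolist())
    for t in("filings_box","knob","knob_cap","knob_face","polish_tin_mid","ring_cone_mid","flux_jar_mid","steel_block_mid"):
        print(t,[(np.round(d["bbox"],1).tolist(),round(d["p"],2)) for d in spotter.look_for(n,t)[:2]])
s=manip.read_state();print(s["clock"],s["position"],s["orientation"])
E
```

```text
scene 478.6352156879521 [[-0.26, 0.594, -0.762, 1.398], [0.966, 0.15, -0.213, 0.287], [-0.012, -0.791, -0.612, 0.697], [0.0, 0.0, 0.0, 1.0]]
filings_box [([178.3, 157.6, 314.7, 241.0], 0.9)]
knob [([219.4, 159.8, 268.6, 188.9], 0.54)]
knob_cap []
knob_face []
polish_tin_mid [([192.3, 185.5, 216.7, 205.6], 0.84)]
ring_cone_mid [([249.8, 187.7, 263.6, 208.6], 0.56), ([218.7, 161.7, 268.8, 187.6], 0.49)]
flux_jar_mid [([137.7, 183.0, 167.4, 219.2], 0.66)]
steel_block_mid [([337.8, 210.9, 366.5, 234.7], 0.87)]
top 356.2437824766996 [[0.017, -0.988, 0.151, 0.497], [-1.0, -0.019, -0.009, 0.071], [0.012, -0.151, -0.988, 0.994], [0.0, 0.0, 0.0, 1.0]]
filings_box [([209.1, 166.2, 332.2, 264.3], 0.55), ([252.4, 217.4, 294.5, 229.9], 0.29)]
knob [([253.2, 217.7, 296.2, 235.4], 0.51)]
knob_cap [([287.0, 221.4, 294.5, 224.9], 0.39)]
knob_face []
polish_tin_mid [([291.5, 176.3, 310.7, 193.5], 0.6)]
ring_cone_mid [([210.4, 169.0, 331.8, 266.7], 0.58)]
flux_jar_mid [([333.1, 189.6, 358.4, 209.9], 0.69)]
steel_block_mid [([173.2, 200.0, 194.6, 226.3], 0.77)]
0.9 [ 0.25154347 -0.62637945  0.2225795 ] [9.81831061e-01 1.89757123e-01 2.41738742e-05 2.32449890e-05]
```

View pics/scene0.png

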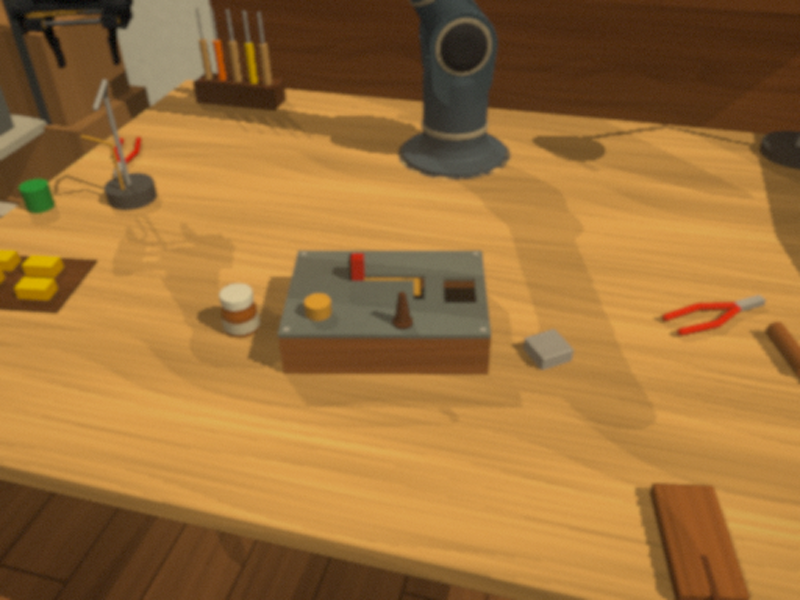

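View pics/top0.png

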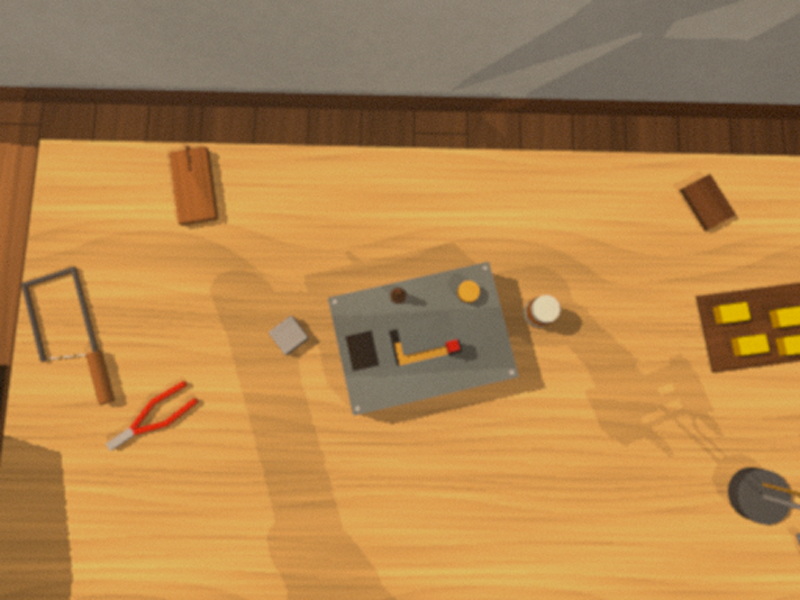

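The scene view shows the box, with the red knob at about (357,266) near the slot's start, the mouth at (460,290), the tin at (318,306), the cone at (402,310), and the jar and block on either side. In the top view the cover's corners are at about (330,298), (489,263), (517,375) and (355,413). The knob is at (453,346) and the slot's corner at (402,360), with the short leg running up to (395,335).

```bash
cat > fit.py <<'E'
from h import *
from scipy.optimize import least_squares
def quad(f,c0):
    hsv=cv2.cvtColor(f,cv2.COLOR_RGB2HSV)
    m=((hsv[...,1]<75)&(hsv[...,2]>50)).astype(np.uint8)
    k=np.zeros_like(m); cv2.fillConvexPoly(k,np.int32(c0),1); m&=cv2.dilate(k,np.ones((13,13)))
    m=cv2.morphologyEx(m,cv2.MORPH_OPEN,np.ones((3,3)))
    cs=max(cv2.findContours(m,cv2.RETR_EXTERNAL,cv2.CHAIN_APPROX_NONE)[0],key=cv2.contourArea)[:,0].astype(float)
    out=[]; L=[]
    for i in range(4):   # fit line near each rough edge
        a,b=np.array(c0[i],float),np.array(c0[(i+1)%4],float); d=(b-a)/np.linalg.norm(b-a); n=np.array([-d[1],d[0]])
        t=(cs-a)@d; s=(cs-a)@n; w=np.linalg.norm(b-a)
        p=cs[(t>.12*w)&(t<.88*w)&(abs(s)<6)]
        vx,vy,x,y=cv2.fitLine(p.astype(np.float32),cv2.DIST_HUBER,0,.01,.01).ravel(); L.append(np.cross([x,y,1],[x+vx,y+vy,1]))
    for i in range(4):
        q=np.cross(L[i-1],L[i]); out.append(q[:2]/q[2])
    return np.array(out)
# corner order: box (+x,+y),(+x,-y),(-x,-y),(-x,+y)
C=np.array([[.1,.14,.07],[.1,-.14,.07],[-.1,-.14,.07],[-.1,.14,.07]])
R0={"top":[(211,190.5),(313,168.5),(331,240),(227,264)],"scene":[(313,214),(180,214.5),(190,161),(309,161)]}
def pose(ims,q):
    def r(p):
        x,y,th=p; c,s=np.cos(th),np.sin(th)
        W=C@np.array([[c,s,0],[-s,c,0],[0,0,1]])+[x,y,0]
        return np.concatenate([(proj(ims[n],w)-u) for n in q for w,u in zip(W,q[n])]).ravel()
    s=least_squares(r,[.55,.05,.2],loss="soft_l1"); return s.x,r(s.x)
E
python3 - <<'E'
from fit import *
ims={n:get_image(n) for n in R0}
q={n:quad(ims[n]["frame"],R0[n]) for n in R0}
for sel in (["top"],["scene"],["top","scene"]):
    p,r=pose(ims,{n:q[n] for n in sel}); print(sel,p,np.degrees(p[2]),np.abs(r).max(),np.round(r,1))
print([tri(ims["top"],a,ims["scene"],b) for a,b in zip(q["top"],q["scene"])])
c,s=np.cos(p[2]),np.sin(p[2]);R=np.array([[c,-s],[s,c]])
U={}
for n in ims:
    f=ims[n]["frame"];h=cv2.cvtColor(f,cv2.COLOR_RGB2HSV)
    m=(((h[...,0]<6)|(h[...,0]>174))&(h[...,1]>170)&(h[...,2]>90)).astype(np.uint8)
    k=np.zeros_like(m);cv2.fillConvexPoly(k,np.int32(R0[n]),1);m&=cv2.dilate(k,np.ones((15,15)))
    nn,l,st,ce=cv2.connectedComponentsWithStats(m)
    i=1+st[1:,4].argmax();print(n,st[i],ce[i]);U[n]=ce[i]
print("knob tri",tri(ims["top"],U["top"],ims["scene"],U["scene"]))
for n,z in(("top",.105),("scene",.095)): w=atz(ims[n],*U[n],z); print(n,"knob box frame",R.T@(w[:2]-p[:2]),w)
for nm,(b,z) in dict(tin=([291.5,176.3,310.7,193.5],.085),cone=([249,183,259,194],.09),jar=([333.1,189.6,358.4,209.9],.05),block=([173.2,200,194.6,226.3],.015)).items():
    w=atz(ims["top"],(b[0]+b[2])/2,(b[1]+b[3])/2,z); print(nm,w,R.T@(w[:2]-p[:2]))
for b in((-30,-45),(-30,45),(15,45)): print(b,p[:2]+R@np.array(b)/1000)
# rectified view of cover, 2px/mm
o=ims["top"]; W=np.array([[*(p[:2]+R@a[:2]),.07] for a in C]); src=np.float32([proj(o,w) for w in W])
H=cv2.getPerspectiveTransform(src,np.float32([[560,0],[0,0],[0,400],[560,400]]))
cv2.imwrite("pics/rect.png",cv2.warpPerspective(o["frame"][:,:,::-1],H,(560,400),flags=cv2.INTER_CUBIC))
E
```

```text
['top'] [0.58320493 0.02729411 0.24933534] 14.285862517330177 2.136230765455764 [-1.6 -1.   0.5 -1.7  2.1  0.6 -0.5  1.8]
['scene'] [0.58405019 0.02814136 0.24369968] 13.96296286167003 2.725964583313555 [ 1.7  0.6 -1.4  0.2 -2.7 -1.5  1.7 -1.4]
['top', 'scene'] [0.58369422 0.02758707 0.24697536] 14.150645511905676 3.0502384479981117 [-1.7 -1.3  0.5 -1.7  2.   0.5 -0.8  1.5  1.6  0.3 -1.5  0.2 -3.1 -1.5
  1.4 -1.7]
[(array([0.64345096, 0.18388485, 0.06758613]), np.float64(0.0005288374536483478)), (array([ 0.71070448, -0.0827225 ,  0.06732596]), np.float64(0.00021463134891880616)), (array([ 0.52184789, -0.12647937,  0.0675752 ]), np.float64(0.0032493522233327144)), (array([0.45627165, 0.13683636, 0.06742309]), np.float64(0.0008012060923422291))]
top [285 218  10   8  56] [289.60714286 221.23214286]
scene [225 162   8  17 112] [228.55357143 170.13392857]
knob tri (array([ 0.56656921, -0.0201192 ,  0.09144787]), np.float64(0.0017423764992383893))
top knob box frame [-0.02892764 -0.0413564 ] [ 0.56575484 -0.01958642  0.105     ]
scene knob box frame [-0.02296925 -0.04064135] [ 0.57135762 -0.01743641  0.095     ]
tin [ 0.66218007 -0.05117514  0.085     ] [ 0.05684913 -0.09555989]
cone [0.64953087 0.07090142 0.09      ] [0.07442808 0.02590479]
jar [ 0.63038015 -0.17576091  0.05      ] [-0.00444363 -0.20859107]
block [0.58977796 0.26249551 0.015     ] [0.06332772 0.22629314]
(-30, -45) [ 0.56560578 -0.02338163]
(-30, 45) [0.54360328 0.06388744]
(15, 45) [0.58723781 0.07488869]
```

View pics/rect.png

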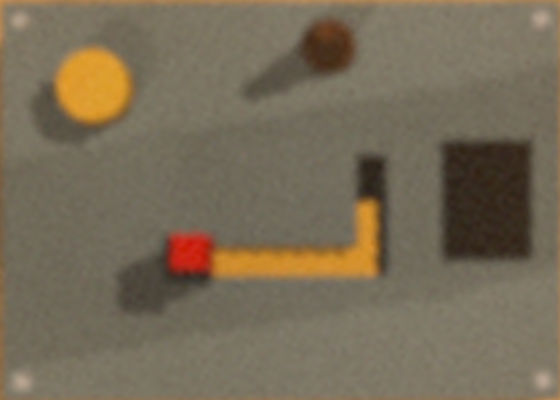

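The cover fit, slot and knob agree with the given geometry: the yaw is 14.2° and the knob is at about 4 mm of travel. I'm closing the fingers and moving to a point above the knob's −y side.

>>> apply_moves(plan=[[[20, 35, 0], [0, 0, -1]], [[40, 70, 0], [0, 0, -2]], [[60, 105, 0], [0, 0, -3]], [[80, 140, 0], [0, 0, -4]], [[100, 175, 0], [0, 0, -5]], [[120, 210, 0], [0, 0, -6]], [[140, 245, 0], [0, 0, -7]], [[160, 280, 0], [0, 0, -7.7]]], jaw=0)

```text
clock: 1.8
position: [0.4122, -0.345, 0.2229]
orientation: [0.992, 0.123, 0.0, 0.0]
force: [0.5, -0.4, 0.6]
grip_width: 0.0311
gripper_force: 0.0
```

>>> apply_moves(plan=[[[22, 38, 0], [0, 0, 0]], [[44, 76, 0], [0, 0, 0]], [[66, 114, 0], [0, 0, 0]], [[88, 152, 0], [0, 0, 0]], [[110, 190, 0], [0, 0, 0]], [[132, 228, 0], [0, 0, 0]], [[150, 260, 0], [0, 0, 0]], [[164, 284, 0], [0, 0, 0]]])

```text
clock: 2.6
position: [0.5766, -0.0594, 0.2228]
orientation: [0.992, 0.125, 0.0, -0.0]
force: [0.2, -0.5, 0.1]
grip_width: 0.0003
gripper_force: 0.0
```

>>> apply_moves(plan=[[[0, 0, -20], [0, 0, 0]], [[0, 0, -40], [0, 0, 0]], [[0, 0, -60], [0, 0, 0]], [[0, 0, -75], [0, 0, 0]], [[0, 0, -85], [0, 0, 0]], [[0, 0, -90], [0, 0, 0]], [[0, 0, -90], [0, 0, 0]], [[0, 0, -90], [0, 0, 0]]])

```text
clock: 3.4
position: [0.5761, -0.0624, 0.1333]
orientation: [0.992, 0.123, 0.001, 0.0]
force: [-0.4, 0.4, -0.5]
grip_width: 0.0007
gripper_force: 0.0
```

```bash
python3 - <<'E'
from h import *
for n in("scene","top"):
    im=get_image(n); b=dict(scene=(150,110,350,260),top=(190,150,350,270))[n]
    cv2.imwrite(f"pics/{n}1.png",cv2.resize(im["frame"][b[1]:b[3],b[0]:b[2],::-1],(800,600),interpolation=cv2.INTER_CUBIC))
s=manip.read_state();print(s["clock"],s["position"],s["orientation"],s["force"],s["grip_width"])
q=s["orientation"];p=s["position"]
R=np.array([[.9694,-.2453],[.2453,.9694]]);print(R.T@(p[:2]-[.5836,.0275]),np.degrees(2*np.arctan2(q[1],q[0])))
E
```

```text
3.5 [ 0.57613671 -0.06241647  0.13343668] [9.92361397e-01 1.23361809e-01 8.24925115e-04 2.01371959e-04] [ 0.25386374 -0.17274921 -0.6097034 ] 0.0004004452880052836
[-0.02929142 -0.08533428] 14.172329473581387
```

View pics/scene1.png

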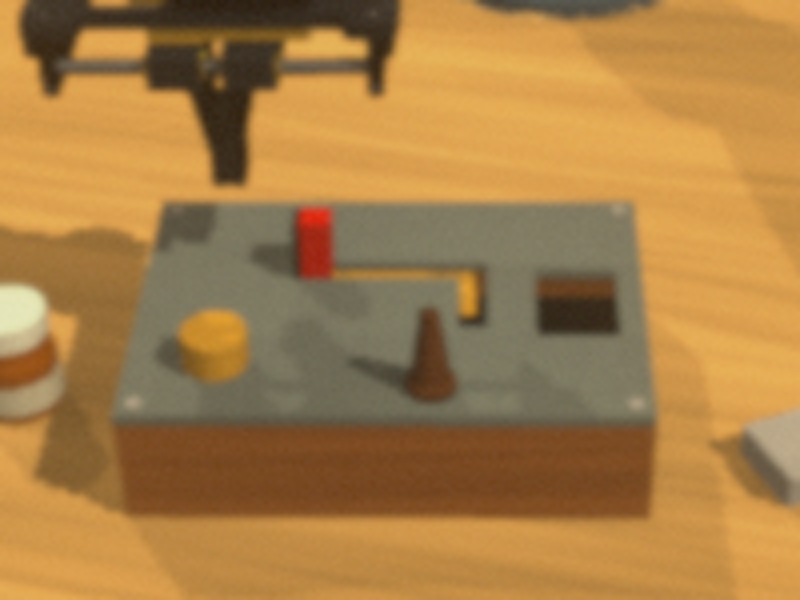

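The closed fingertips, at (230,185), hang on the knob's −y side with a clear gap; the knob is at (313,240). I'm going down and starting the push along box +y.

>>> apply_moves(plan=[[[0, 0, -15], [0, 0, 0]], [[0, 0, -30], [0, 0, 0]], [[0, 0, -40], [0, 0, 0]], [[0, 0, -46], [0, 0, 0]], [[0, 0, -46], [0, 0, 0]], [[-1, 5, -46], [0, 0, 0]], [[-3, 10, -46], [0, 0, 0]], [[-4, 15, -46], [0, 0, 0]]])

```text
clock: 4.3
position: [0.5717, -0.0466, 0.0871]
orientation: [0.992, 0.124, 0.0, 0.0]
force: [-0.5, 0.2, -0.2]
grip_width: 0.0005
gripper_force: 0.0
```

>>> apply_moves(plan=[[[-2, 8, 0], [0, 0, 0]], [[-4, 16, 0], [0, 0, 0]], [[-6, 24, 0], [0, 0, 0]], [[-8, 32, 0], [0, 0, 0]], [[-10, 40, 0], [0, 0, 0]], [[-12, 48, 0], [0, 0, 0]], [[-14, 56, 0], [0, 0, 0]], [[-16, 64, 0], [0, 0, 0]]])

```text
clock: 5.1
position: [0.5555, 0.0173, 0.0866]
orientation: [0.992, 0.123, 0.0, 0.0]
force: [1.2, -2.8, 2.1]
grip_width: 0.0005
gripper_force: 1.5
```

```bash
cat > st.py <<'E'
from h import *
import sys
R=np.array([[.9694,-.2453],[.2453,.9694]]);o=[.5836,.0275]
for n in("scene","top"):
    im=get_image(n); b=dict(scene=(150,110,350,260),top=(190,150,350,270))[n]
    cv2.imwrite(f"pics/{n}{sys.argv[1]}.png",cv2.resize(im["frame"][b[1]:b[3],b[0]:b[2],::-1],(800,600),interpolation=cv2.INTER_CUBIC))
    h=cv2.cvtColor(im["frame"],cv2.COLOR_RGB2HSV)[b[1]:b[3],b[0]:b[2]]
    m=(((h[...,0]<6)|(h[...,0]>174))&(h[...,1]>170)&(h[...,2]>70)).astype(np.uint8)
    nn,l,st,ce=cv2.connectedComponentsWithStats(m)
    if nn>1:
        i=1+st[1:,4].argmax(); w=atz(im,*(ce[i]+b[:2]),dict(top=.105,scene=.091)[n]); print(n,st[i],"knob box mm",np.round(1e3*R.T@(w[:2]-o),1))
s=manip.read_state();print(s["clock"],"tcp box",np.round(1e3*R.T@(s["position"][:2]-o),1),s["position"][2],"F box",np.round(R.T@s["force"][:2],1),s["force"][2])
E
python3 st.py 2
```

```text
scene [101  53   8  16 124] knob box mm [-27.3  17. ]
5.2 tcp box [-29.9  -1.4] 0.08646788711926413 F box [0.4 0.3] -1.0717554386987265
```

View pics/scene2.png

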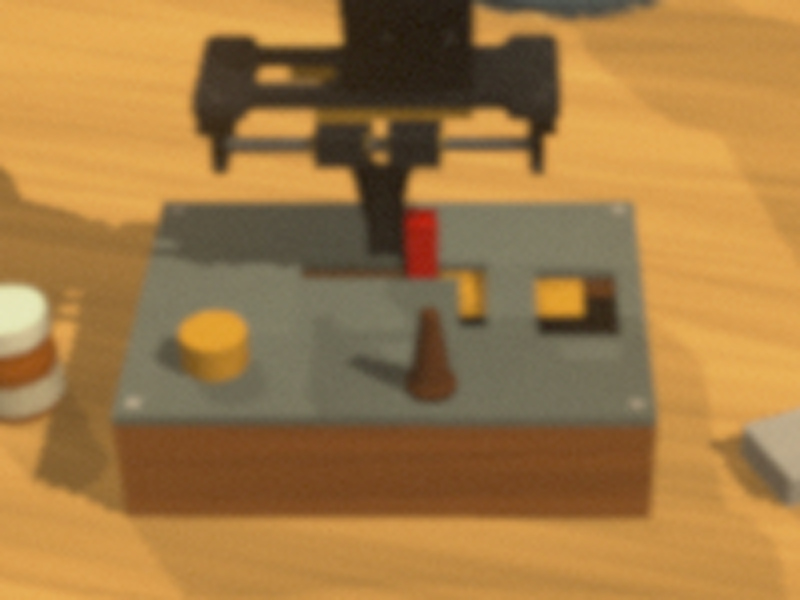

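The fingers are pushing the knob, now at about (420,243), and it sits roughly 20 mm ahead of the TCP. About 27 mm remains to the corner.

>>> apply_moves(plan=[[[-1, 5, 0], [0, 0, 0]], [[-2.5, 10, 0], [0, 0, 0]], [[-3.7, 15, 0], [0, 0, 0]], [[-5, 20, 0], [0, 0, 0]], [[-5.5, 22, 0], [0, 0, 0]], [[-6, 24, 0], [0, 0, 0]], [[-6.3, 25, 0], [0, 0, 0]], [[-6.5, 26, 0], [0, 0, 0]]])

```text
clock: 6.0
position: [0.5488, 0.0425, 0.0864]
orientation: [0.992, 0.123, -0.0, 0.0]
force: [1.3, -1.6, -2.1]
grip_width: 0.0004
gripper_force: 1.1
```

>>> apply_moves(plan=[[[-0.2, 0.5, 0], [0, 0, 0]], [[-0.2, 1, 0], [0, 0, 0]], [[-0.3, 1.5, 0], [0, 0, 0]], [[-0.5, 2, 0], [0, 0, 0]], [[-0.5, 2, 0], [0, 0, 0]], [[-0.5, 2, 0], [0, 0, 0]], [[-0.5, 2, 0], [0, 0, 0]], [[-0.5, 2, 0], [0, 0, 0]]])

```text
clock: 6.8
position: [0.5484, 0.0446, 0.0866]
orientation: [0.992, 0.123, -0.0, 0.0]
force: [-0.8, -2.0, -1.7]
grip_width: 0.0002
gripper_force: 0.9
```

```bash
python3 st.py 3
```

```text
scene [113  53   9  17 124] knob box mm [-26.9  45.3]
6.9 tcp box [-29.9  25.2] 0.08656277866146635 F box [-1.2 -2.1] -0.6701835808135137
```

>>> apply_moves(plan=[[[-0.2, 0.5, 0], [0, 0, 0]], [[-0.2, 1, 0], [0, 0, 0]], [[-0.3, 1.5, 0], [0, 0, 0]], [[-0.5, 2, 0], [0, 0, 0]], [[-0.5, 2, 0], [0, 0, 0]], [[-0.5, 2, 0], [0, 0, 0]], [[-0.5, 2, 0], [0, 0, 0]], [[-0.5, 2, 0], [0, 0, 0]]])

```text
clock: 7.7
position: [0.548, 0.0466, 0.0865]
orientation: [0.992, 0.123, -0.0, -0.0]
force: [-0.3, -1.7, 0.3]
grip_width: 0.0006
gripper_force: 0.8
```

>>> apply_moves(plan=[[[-0.2, 0.5, 0], [0, 0, 0]], [[-0.2, 1, 0], [0, 0, 0]], [[-0.3, 1.5, 0], [0, 0, 0]], [[-0.5, 2, 0], [0, 0, 0]], [[-0.5, 2, 0], [0, 0, 0]], [[-0.5, 2, 0], [0, 0, 0]], [[-0.5, 2, 0], [0, 0, 0]], [[-0.5, 2, 0], [0, 0, 0]]])

```text
clock: 8.5
position: [0.5479, 0.0473, 0.0866]
orientation: [0.992, 0.123, 0.0, 0.001]
force: [0.2, -5.9, 0.7]
grip_width: 0.0006
gripper_force: 2.7
```

```bash
python3 st.py 4
```

```text
scene [114  53   9  17 121] knob box mm [-27.1  47.6]
8.6 tcp box [-29.8  27.9] 0.08663613326597651 F box [-0.9 -5.5] -0.5658564849657931
```

View pics/scene4.png

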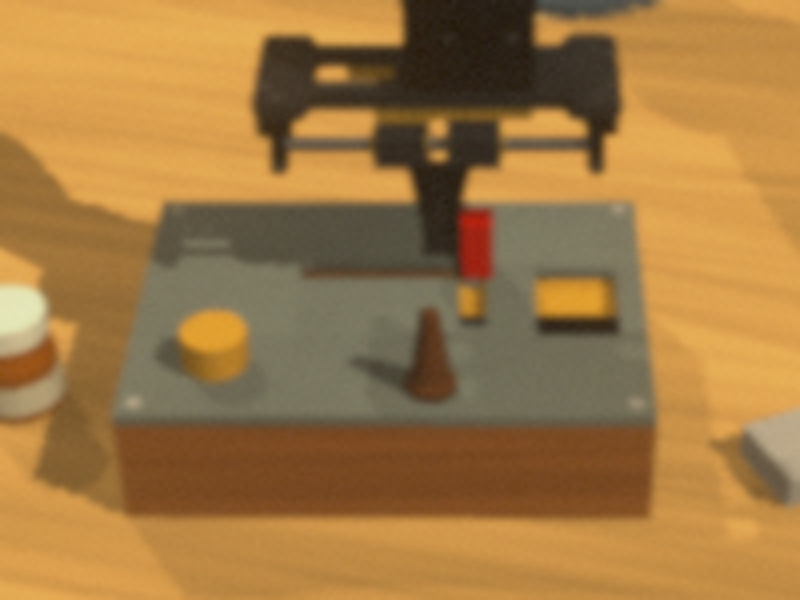

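The force rise shows the hard stop. The knob is at the corner, at (476,243), with the slot's short leg visible below it. Next the tool backs off and goes round to the knob's −x side.

>>> apply_moves(plan=[[[1.5, -5, 0], [0, 0, 0]], [[2.5, -10, 0], [0, 0, 0]], [[2.5, -10, 0], [0, 0, 0]], [[-9, -13, 0], [0, 0, 0]], [[-21, -16, 0], [0, 0, 0]], [[-33, -19, 0], [0, 0, 0]], [[-41, -21, 0], [0, 0, 0]], [[-41, -21, 0], [0, 0, 0]]])

```text
clock: 9.4
position: [0.5049, 0.0271, 0.0866]
orientation: [0.992, 0.123, -0.001, 0.0]
force: [0.9, 0.4, -0.1]
grip_width: 0.0004
gripper_force: 0.0
```

>>> apply_moves(plan=[[[-2, 7, 0], [0, 0, 0]], [[-4, 14, 0], [0, 0, 0]], [[-6, 21, 0], [0, 0, 0]], [[-7, 27, 0], [0, 0, 0]], [[-7, 27, 0], [0, 0, 0]], [[-2, 28, 0], [0, 0, 0]], [[3, 29.5, 0], [0, 0, 0]], [[7, 30.5, 0], [0, 0, 0]]])

```text
clock: 10.2
position: [0.5144, 0.058, 0.0866]
orientation: [0.992, 0.123, 0.0, 0.0]
force: [0.0, -0.4, 0.2]
grip_width: 0.0002
gripper_force: 0.0
```

```bash
python3 st.py 5
```

```text
scene [114  51   9  18 139] knob box mm [-30.9  48. ]
10.3 tcp box [-59.5  46.6] 0.0865923315601349 F box [ 0.2 -0.2] 0.4358976875320183
```

View pics/scene5.png

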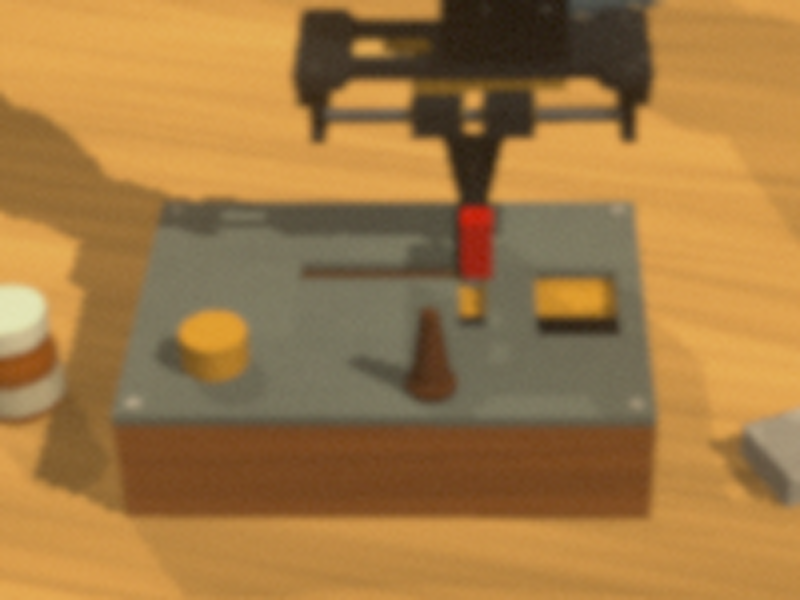

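The tool is directly behind the knob on its −x side: fingers at (475,190), knob at (476,243). I'm pushing along box +x.

>>> apply_moves(plan=[[[6, 1.5, 0], [0, 0, 0]], [[12, 3, 0], [0, 0, 0]], [[18, 4.5, 0], [0, 0, 0]], [[24, 6, 0], [0, 0, 0]], [[30, 7.5, 0], [0, 0, 0]], [[36, 9, 0], [0, 0, 0]], [[42, 10.5, 0], [0, 0, 0]], [[47, 12, 0], [0, 0, 0]]])

```text
clock: 11.1
position: [0.5609, 0.07, 0.0863]
orientation: [0.992, 0.123, -0.0, 0.0]
force: [-2.5, -1.4, 0.3]
grip_width: 0.0007
gripper_force: 1.3
```

>>> apply_moves(plan=[[[1, 0.2, 0], [0, 0, 0]], [[2, 0.5, 0], [0, 0, 0]], [[3, 0.7, 0], [0, 0, 0]], [[4, 1, 0], [0, 0, 0]], [[4, 1, 0], [0, 0, 0]], [[4, 1, 0], [0, 0, 0]], [[4, 1, 0], [0, 0, 0]], [[4, 1, 0], [0, 0, 0]]])

```text
clock: 11.9
position: [0.5645, 0.0711, 0.0866]
orientation: [0.992, 0.123, 0.0, 0.0]
force: [-1.3, -1.0, -1.4]
grip_width: 0.0003
gripper_force: 0.9
```

```bash
python3 st.py 6
```

```text
scene [115  62   8  19 145] knob box mm [11.5 48.2]
12.0 tcp box [-7.8 47. ] 0.0865945452111202 F box [-1. -0.] -1.0627164640102227
```

Not at the stop yet, so I'm continuing in small steps.

>>> apply_moves(plan=[[[0.7, 0.2, 0], [0, 0, 0]], [[1.4, 0.3, 0], [0, 0, 0]], [[2.1, 0.5, 0], [0, 0, 0]], [[3, 0.7, 0], [0, 0, 0]], [[3, 0.7, 0], [0, 0, 0]], [[3, 0.7, 0], [0, 0, 0]], [[3, 0.7, 0], [0, 0, 0]], [[3, 0.7, 0], [0, 0, 0]]])

```text
clock: 12.8
position: [0.5675, 0.0719, 0.0866]
orientation: [0.992, 0.123, 0.0, 0.0]
force: [-1.0, -1.2, 0.3]
grip_width: 0.0005
gripper_force: 1.1
```

>>> apply_moves(plan=[[[0.5, 0.1, 0], [0, 0, 0]], [[1, 0.2, 0], [0, 0, 0]], [[1.5, 0.4, 0], [0, 0, 0]], [[2, 0.5, 0], [0, 0, 0]], [[2, 0.5, 0], [0, 0, 0]], [[2, 0.5, 0], [0, 0, 0]], [[2, 0.5, 0], [0, 0, 0]], [[2, 0.5, 0], [0, 0, 0]]])

```text
clock: 13.6
position: [0.5682, 0.072, 0.0863]
orientation: [0.992, 0.123, -0.001, 0.0]
force: [-6.1, -1.6, 1.3]
grip_width: 0.0004
gripper_force: 3.0
```

The force has risen to 6 N, so the knob is at the hard stop. I'm retreating along −x and then up.

>>> apply_moves(plan=[[[-5, -1.3, 0], [0, 0, 0]], [[-12, -3, 0], [0, 0, 0]], [[-22, -5.5, 0], [0, 0, 0]], [[-35, -9, 0], [0, 0, 0]], [[-45, -11, 10], [0, 0, 0]], [[-48, -12, 35], [0, 0, 0]], [[-48, -12, 65], [0, 0, 0]], [[-48, -12, 90], [0, 0, 0]]])

```text
clock: 14.4
position: [0.5217, 0.0605, 0.179]
orientation: [0.992, 0.123, 0.001, -0.0]
force: [1.4, 0.5, 0.4]
grip_width: 0.0006
gripper_force: 0.0
```

>>> apply_moves(plan=[[[0, 0, 10], [0, 0, 0]], [[0, 0, 20], [0, 0, 0]], [[0, 0, 20], [0, 0, 0]], [[0, 0, 20], [0, 0, 0]], [[0, 0, 20], [0, 0, 0]], [[0, 0, 20], [0, 0, 0]], [[0, 0, 20], [0, 0, 0]], [[0, 0, 20], [0, 0, 0]]])

```text
clock: 15.2
position: [0.5214, 0.0603, 0.1962]
orientation: [0.992, 0.123, -0.0, -0.0]
force: [-0.5, -0.7, -0.2]
grip_width: 0.0007
gripper_force: 0.0
```

```bash
python3 st.py 7
```

```text
scene [115  64   8  17 123] knob box mm [16.5 47.7]
15.3 tcp box [-52.1  47. ] 0.19639492538022202 F box [-0.1  0.2] -0.28384670710758453
```

View pics/scene7.png

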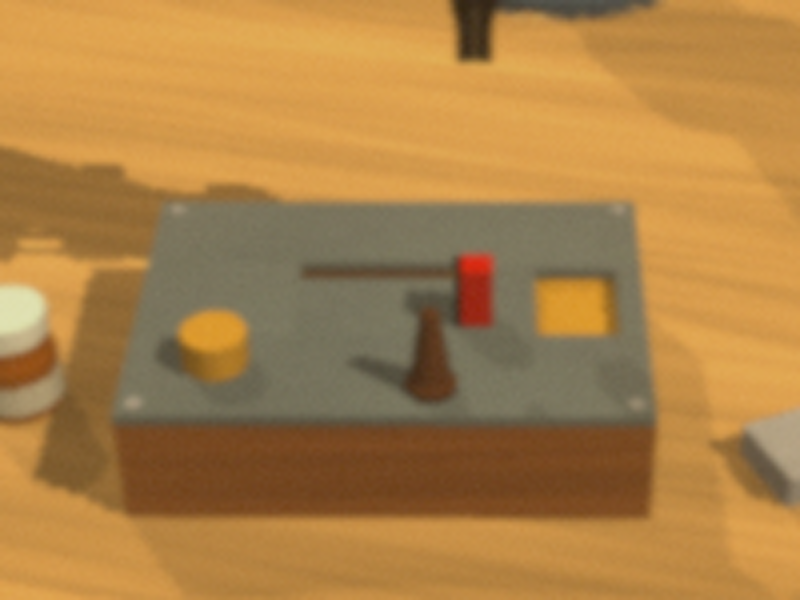

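The knob is at the end of the short leg, at (475,290). The brass shutter fills the mouth at (575,305), the tin, cone, jar and block have not moved, and the fingers are clear.

```bash
python3 -c "
from cell import order
print(order.sign_off())"
```

```text
the job is handed in; nothing more can be done
None
```

The box is shut: the knob was pushed to the corner and then to the hard stop at the end of the short leg, the last picture shows the brass shutter filling the mouth with the tin, cone, jar and block where they stood, and the job is handed in (no verdict came back).

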